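# Close the belt case of the bench polisher and hold it shut

### The arm

A 6-joint arm with a two-finger parallel gripper is mounted at the origin on the work surface. World frame = base frame: x ahead of the robot, y to its left, z up, the work surface at z = 0. Lengths are in m, angles in rad, forces in N, time in s.
With the tool pointing down it reaches from about 0.2 to 0.875 m from the base axis. Payload 3.4 kg.
Tool frame: the origin (TCP) lies midway between the tips of the shut fingers; the grasp point (between the pads) lies 19 mm behind it; z points along the fingers, y is the line along which they close (so a half turn about z gives the same grasp; the last joint's range is limited). The gripper opens to 94 mm and grips with 3 to 60 N. Pads are 16 mm wide; open, the fingers measure 119 mm over their backs; the gripper's body (75 mm by 177 mm) begins 78 mm behind the grasp point.
Start: joints at [-1.43, 0.276, 1.505, -0, 1.361, -0.121], TCP at [0.149, -0.555, 0.205] pointing down, gripper open.
Joint ranges: [-2.89, 2.89], [-0.75, 2.08], [0.22, 2.7], [-1.18, 4.32], [0.11, 2.71], [-2.7, 2.7]. Speed limits (rad/s): [2.57, 2.57, 3.14, 3.14, 3.14, 3.14].

### API

Orientations are given as a unit quaternion [x, y, z, w].
In Python, from rig import arm, imaging gives the robot as it stands. Calls block until the motion is done:
- arm.move_pose(position, orientation): joint-space move of the TCP to a pose.
- arm.servo_line(position, v=0.15, ori=None): straight line of the TCP; ori=None keeps the orientation; v is the mean speed in m/s.
- arm.movej(angles): joint-space move.
- arm.set_gripper(opening, force=None): opening from 0.0 (shut) to 1.0 (fully open); force is the grip in N (None keeps the last); returns when the fingers have stopped.
- arm.hold(seconds).
- arm.solve_ik(position, orientation): joint angles nearest the present ones, or None.
- arm.get_state(): the state.
- imaging.camera(name): name is "scene" or "side" or "wrist"; returns (picture, depth): 480x640x3 uint8, red, green, blue; 480x640 float32, m along the optical axis (not along the pixel's ray), 0 where there is no reading.
- imaging.calibration(name): a dict with "fx", "fy", "cx", "cy" (pixels), "origin" and "orientation" of the camera in the world. Camera axes: x right, y up, looking along -z (the intrinsics and any distortion apply to the point x, -y, -z); pixel columns grow to the right and rows downward; lengths in m; the calibration is good to about 2 mm. A picture is of the moment at which its call begins: read the wrist's pose just before it. calibration takes no time and is no camera call; for the wrist camera it gives the pose at the moment of the call.
A pose or a line that the arm cannot do raises arm.MotionError and nothing moves.
- arm.job_done(): hands the job in; it is judged then, once.
Trained networks look in the newest picture that a camera, given by its name, has taken for a name from the list of things; names that differ only in an ending like _2 or _b are one class to them, and where a whole thing is asked for, a point or a joint stands for the part that bears it (a point fixed in the world has none). Each returns a list of dicts, best first, with "p" (0 to 1); they miss things now and then, are a little off and sometimes report something else, mostly with a low value. They report only what shows in the picture. A call takes as long as a camera call.
- imaging.look_for(camera, query): "rect" ([centre column, centre row, width, height] in pixels, round what is visible of it).
- imaging.trace(camera, query): "pixels" (480x640 bool, what is visible of it) and "rect" ([centre column, centre row, width, height] in pixels, round what is visible of it).
- imaging.pinpoint(camera, query): "uv" ([column, row] in pixels: a listed point, or the origin of a listed thing).
The state is a dict: "time_s": time; "joint_positions": joint angles; "dq": joint speeds; "joint_efforts": joint torques, N m; "position": TCP position; "orientation": TCP orientation; "ft_force": force on the tool from outside, world axes, zero at the start; "torque": the same for the moment, N m; "finger_gap": opening from 0.0 (shut) to 1.0 (fully open); "grasp_force": force on a finger pad.
Only numpy, scipy, OpenCV 4.12 (cv2) and the standard library are available. Lean on these libraries where they do the work, as an engineer would, in place of code of your own. Each camera call takes 0.05 s, during which the arm holds its last target. There are 200 camera calls.

### The job

Turn the brass quarter-turn fastener in the open belt case of the bench polisher until its slot lies lengthwise of the case. Then lift the cover panel by its handle, put it on the case so that the fastener comes up through the panel's slot, and push it all the way down against the springy seat; finish while still holding it pressed down there, so that I can screw it shut. Leave the other things on the bench where they are.

Things in the scene. Friction and masses are not known exactly. Their poses are not given: they have to be found in the camera images.
- case: Bench polisher's belt case, fixed: grey open-topped steel box 146 (x) x 206 (y) x 88 mm high with 20 mm walls; its mouth is 106 x 166 mm. Origin: centre of its underside on the bench; y is its long direction, z up. On its +y side a shaft with a felt wheel (84 mm across, 22 mm thick, 50 mm up) sticks out 60 mm; nothing stands on the other sides.
- mouth (a point): Centre of the case's mouth, at the height of the top of the unpressed sprung seat: 85 mm above the bench, 3 mm below the top of the case's walls. Axes as case. The panel, put on correctly, has its body origin (underside centre) here, x, y axes along these, and 8 mm lower when fully pressed.
- seat (a joint): Sprung rubber seat, a rectangular ring (104 x 164 mm outside, 10 mm wide) in the mouth, on which the panel comes to lie; m pressed down: 0 free, 0.008 at the stop. Stiffness 2000 N/m: the panel alone presses it 1 to 2 mm, the stop takes 16 N in all (panel's weight included); it springs back when released.
- fastener (a joint): Angle of the fastener, rad, counter-clockwise from above (about +z). 0: its wing and the slot in the top of it lie lengthwise, along the case's y (this is aligned); it starts 0.7 to 1.45 away on the positive side. Turns -1.6 to 1.6 with slight friction (0.05 N m), no stop or click at 0; stays where it is left.
- fastener_top (a point): Centre of the top of the fastener's wing, on its turning axis, 107 mm above the bench, 51 mm from mouth towards the case's +y. The wing is an upright brass blade 32 mm long (its own y) and 10 mm thick (its own x), standing 22 mm above the unpressed seat, with a dark coin slot along its top. The axes turn with the fastener.
- panel: Loose cover panel: flat aluminium plate 100 (x) x 160 (y) x 5 mm, 0.24 to 0.38 kg, lying flat on the bench, handle up. Origin: centre of its underside; z up. It has one slot right through, 16 mm wide (x) and 42 mm long (y), centred 51 mm from the middle towards +y, through which the aligned fastener passes.
- panel_handle (a point): Middle of the panel's handle: straight steel bar 56 mm long (along the panel's y), 12 mm wide (x), 12 mm high, its centre 39 mm above the panel's underside, on two posts (23 mm either side of the middle), over the middle of the panel. Axes as panel.
- bench_block: Bystander: steel bench block 90 x 90 x 24 mm. Origin: underside centre.
- hammer: Bystander: small hammer 240 mm long lying along its x, handle to -x.
- marker: Bystander: grey marker pen with black cap, 131 x 14 x 14 mm, along its x, lying between the panel and the case. Origin: underside centre.
- steel_rule: Bystander: flat steel rule 20 x 200 x 4 mm, along its y. Origin: underside centre.
- polish_tin: Bystander: small tin, 64 mm across, 45 mm high. Origin: underside centre.
- caliper: Bystander: steel caliper lying flat, about 50 x 130 x 10 mm, along its y. Origin: underside, middle of its beam.
- scrap_dish: Bystander: small white bowl, 80 mm across, 28 mm high. Origin: underside centre.

How it is judged:
On the way, in this order (a step that is already met when the one before it is completed fails the run):
1. the fastener is turned until its slot lies lengthwise of the case, within 0.12 rad (value of joint fastener between -0.12 and 0.12 rad and velocity of joint fastener between -0.1 and 0.1 rad/s), for 0.3 s.
2. the panel is lifted clear of the bench in the gripper (height (world z) of panel above 0.04 m and contact force between the fingers and panel above 0.5 N and angle between panel's own z axis and vertical below 0.5 rad), for 0.2 s.
At the end, for the whole second after the job is handed in: At the end and through the second after it the panel lies in the case's mouth (within 6 mm, 0.12 rad and level within 0.06 rad) with the fastener standing up through its slot and still lengthwise (0.2 rad), the robot pushes on it, and the sprung seat is held down by at least 5.5 of its 8 mm (value of joint fastener between -0.2 and 0.2 rad and horizontal distance between panel and mouth below 0.006 m and angle between panel's own z axis and vertical below 0.06 rad and angle between the y axis of panel and the y axis of case, either way round below 0.12 rad and z of panel in the frame of mouth between -0.012 and -0.004 m and y of fastener_top in the frame of panel above 0.03 m and value of joint seat above 0.0055 m and contact force between any of the fingers, the arm and panel above 3 N and linear speed of panel below 0.02 m/s); the arm keeps its last pose, push and grip.
It fails at once if a bystander is pushed more than 30 mm (distance of any of bench_block, hammer, marker, steel_rule, polish_tin, caliper, scrap_dish from where it was at the start of the episode above 0.03 m).
It also fails if it takes over 59 s, if anything falls off the work surface, if the arm or the gripper's body presses on something with over 40 N, if the wrist force passes 120 N, or if a joint passes its speed limit or range.

## Working session

There is one attempt and no reset: what is moved stays moved. The work goes in short steps, each a Python script; the robot and the scene stay as the last script left them, time stands still between calls to the robot, and variables do not carry over. Pictures are saved under pics/ and viewed, at most 10 in all, crops included, and the job is handed in when it is done.

```bash
mkdir -p pics; ls
cat > h.py <<'E'
import numpy as np, cv2
from scipy.spatial.transform import Rotation as R
from rig import arm, imaging
def px2w(cal,u,v,d):
    p=np.array([(u-cal['cx'])/cal['fx']*d,-(v-cal['cy'])/cal['fy']*d,-d])
    return R.from_quat(cal['orientation']).apply(p)+np.array(cal['origin'])
def px2plane(cal,u,v,z):
    o=np.array(cal['origin']);r=px2w(cal,u,v,1.)-o
    return o+r*(z-o[2])/r[2]
def cloud(cal,dep,mask):
    v,u=np.nonzero(mask&(dep>0));d=dep[v,u]
    p=np.c_[(u-cal['cx'])/cal['fx']*d,-(v-cal['cy'])/cal['fy']*d,-d]
    return R.from_quat(cal['orientation']).apply(p)+np.array(cal['origin'])
def down(yaw): # tool z down, tool y axis at angle yaw in world xy
    y=np.array([np.cos(yaw),np.sin(yaw),0]);z=np.array([0,0,-1.]);x=np.cross(y,z)
    return R.from_matrix(np.c_[x,y,z]).as_quat()
def save(im,n): cv2.imwrite('pics/'+n,im[:,:,::-1])
E
python3 - <<'E'
from h import *
for c in ['scene','side']:
    im,d=imaging.camera(c);save(im,c+'1.png');cal=imaging.calibration(c)
    print(c,{k:np.round(v,3) for k,v in cal.items()})
    for q in ['case','panel','fastener_top','panel_handle','mouth','marker']:
        r=imaging.pinpoint(c,q)
        for x in r[:2]:
            u,v=x['uv'];dd=d[int(v),int(u)] if 0<=int(v)<480 and 0<=int(u)<640 else 0
            print(q,round(x['p'],2),np.round([u,v]),np.round(px2w(cal,u,v,dd),3))
s=arm.get_state();print(s['orientation'],s['time_s'])
E
```

```text
pics
scene {'fx': np.float64(595.406), 'fy': np.float64(595.406), 'cx': np.float64(323.372), 'cy': np.float64(229.511), 'origin': array([1.395, 0.194, 1.137]), 'orientation': array([0.213, 0.273, 0.754, 0.558])}
case 0.87 [407. 290.] [0.641 0.172 0.087]
panel 0.88 [233. 229.] [ 0.531 -0.281  0.007]
fastener_top 0.4 [434. 268.] [0.532 0.218 0.044]
panel_handle 0.59 [234. 220.] [ 0.533 -0.274  0.047]
mouth 0.69 [414. 271.] [0.538 0.175 0.025]
mouth 0.33 [316. 348.] [0.797 0.017 0.025]
marker 0.49 [292. 281.] [ 0.642 -0.088  0.013]
side {'fx': np.float64(571.554), 'fy': np.float64(571.554), 'cx': np.float64(328.282), 'cy': np.float64(235.636), 'origin': array([-0.053,  0.966,  0.91 ]), 'orientation': array([-0.123,  0.442,  0.858, -0.23 ])}
case 0.94 [269. 304.] [0.519 0.249 0.089]
panel 0.8 [379. 219.] [ 0.51  -0.269  0.008]
fastener_top 0.65 [252. 282.] [0.578 0.228 0.108]
fastener_top 0.39 [375. 209.] [ 0.522 -0.266  0.038]
panel_handle 0.7 [375. 210.] [ 0.524 -0.27   0.033]
mouth 0.79 [268. 275.] [0.624 0.112 0.026]
marker 0.48 [306. 239.] [ 0.638 -0.083  0.006]
[9.91445909e-01 1.30518224e-01 1.12161489e-05 5.59764710e-05] 0.7
```

Run:
```python
import cv2,numpy as np
a=cv2.imread('pics/scene1.png');b=cv2.imread('pics/side1.png')
cv2.imwrite('pics/both.png',np.hstack([cv2.resize(a[100:420,120:600],(400,267)),cv2.resize(b[100:420,100:580],(400,267))]))
```

```text
(no output)
```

View pics/scene1.png

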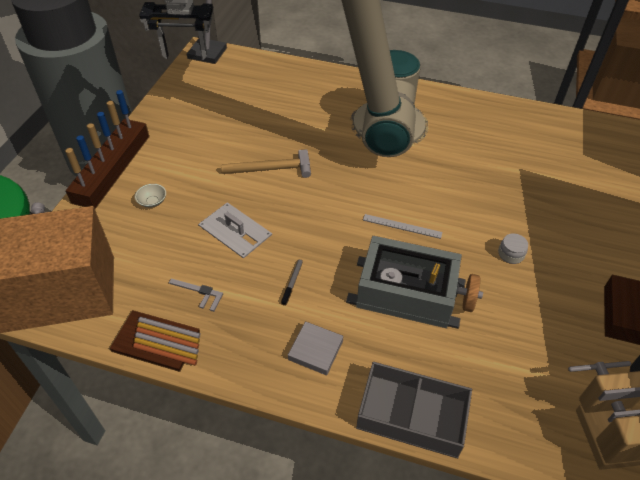

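View pics/side1.png

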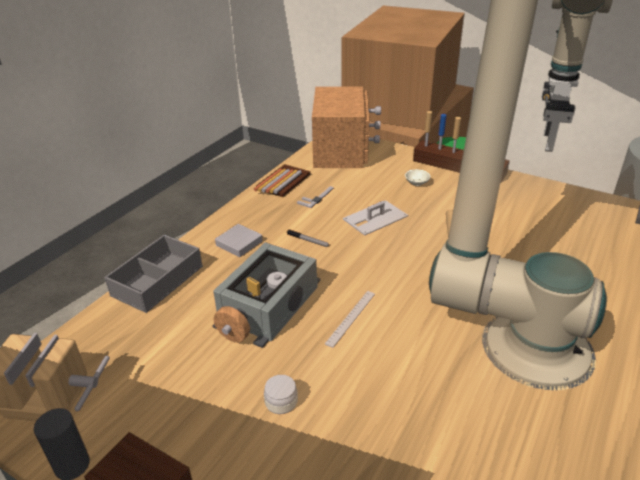

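The scene picture shows the case at about (410,280) with the fastener at (434,270) and the wheel on the right. The panel is at (235,229) and the marker at (292,281). Next I look at both from near with the wrist camera.

Run:
```python
from h import *
def look(n,p,yaw,zr,q):
    arm.move_pose(p,down(yaw));arm.hold(0.3)
    cal=imaging.calibration('wrist');im,d=imaging.camera('wrist');save(im,n+'.png')
    np.savez(n+'.npz',im=im,d=d,**cal)
    s=arm.get_state()
    print(n,s['time_s'],np.round(cal['origin'],3),np.round(s['position'],3),cal['fx'])
    for k in q:
        for x in imaging.pinpoint('wrist',k)[:2]:
            u,v=x['uv'];dd=d[min(int(v),479),min(int(u),639)]
            print(' ',k,round(x['p'],2),np.round([u,v]),np.round(px2w(cal,u,v,dd),4))
    pts=cloud(cal,d,np.ones(d.shape,bool))
    return pts
look('wpanel',[0.52,-0.275,0.32],0.,0,['panel','panel_handle'])
look('wcase',[0.57,0.17,0.40],0.,0,['case','mouth','fastener_top'])
import cv2
a=np.hstack([cv2.resize(cv2.imread(f'pics/{n}.png'),(400,300)) for n in('wpanel','wcase')]);cv2.imwrite('pics/w2.png',a)
```

```text
wpanel 2.8 [ 0.519 -0.206  0.498] [ 0.52  -0.275  0.32 ] 339.3402711590642
  panel 0.97 [320. 204.] [ 0.5241 -0.2721  0.0438]
  panel_handle 0.75 [320. 211.] [ 0.5245 -0.2808  0.0437]
wcase 4.9167 [0.57  0.238 0.578] [0.57  0.169 0.4  ] 339.3402711590642
  case 0.6 [320. 196.] [0.5755 0.1734 0.0295]
  mouth 0.82 [327. 201.] [0.5867 0.1649 0.0287]
  fastener_top 0.62 [325. 169.] [0.5812 0.2186 0.1062]
```

View pics/w2.png

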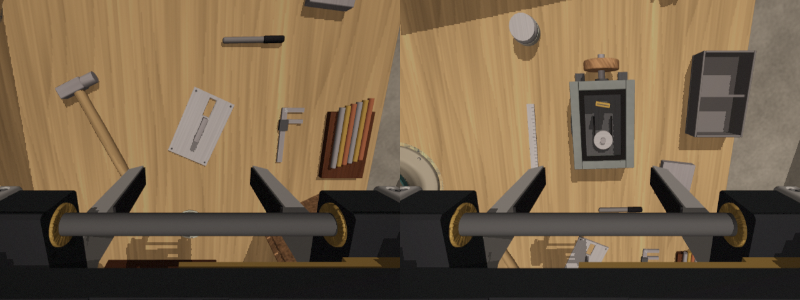

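The left half shows the panel with its slot to the upper right (about 210,100) and the handle at about (200,128). The right half shows the case upright with the wheel at the top and the brass wing at (603,104), nearly crosswise.

```bash
cat >> h.py <<'E'
def rect(P):
    (c,(w,h),a)=cv2.minAreaRect(P.astype(np.float32)); b=cv2.boxPoints((c,(w,h),a))
    e=[b[1]-b[0],b[2]-b[1]];l=max(e,key=np.linalg.norm);l=l*np.sign(l[1])
    return np.round(c,4),np.round(sorted((w,h)),4),round(float(np.arctan2(-l[0],l[1])),4) # yaw of long axis from +y
def biggest(m):
    n,l,s,_=cv2.connectedComponentsWithStats(m.astype(np.uint8));return l==1+np.argmax(s[1:,4])
E
python3 - <<'E'
from h import *
z=np.load('wpanel.npz');cal={k:z[k] for k in('fx','fy','cx','cy','origin','orientation')};d=z['d'];im=z['im']
sat=cv2.cvtColor(im,cv2.COLOR_RGB2HSV)[:,:,1]
m=np.zeros(d.shape,bool);m[120:280,240:400]=1
m=biggest(m&(sat<60))
vv,uu=np.nonzero(m);P=np.array([px2plane(cal,u,v,0.005) for u,v in zip(uu+.0,vv+.0)])
# drop handle pixels: measured height
pz=np.array([px2w(cal,u,v,d[v,u])[2] for u,v in zip(uu,vv)])
print('panel',rect(P[pz<0.015,:2]),m.sum(),np.median(pz[pz<.015]))
C=cloud(cal,d,m);H=C[C[:,2]>0.036]
print('handle',rect(H[:,:2]),len(H),np.median(H[:,2]),H[:,:2].mean(0))
z=np.load('wcase.npz');cal={k:z[k] for k in cal};d=z['d']
C=cloud(cal,d,np.ones(d.shape,bool));near=(abs(C[:,0]-.58)<.13)&(abs(C[:,1]-.17)<.17);C=C[near]
W=C[(C[:,2]>.083)&(C[:,2]<.094)&(C[:,1]<.285)];print('case',rect(W[:,:2]),len(W),np.median(W[:,2]))
F=C[(C[:,2]>.1)&(C[:,2]<.115)&(abs(C[:,1]-.22)<.03)&(abs(C[:,0]-.58)<.04)];print('fast',rect(F[:,:2]),len(F),np.median(F[:,2]),F.mean(0))
im=z['im'];cv2.imwrite('pics/c1.png',cv2.resize(im[100:290,240:400,::-1],None,fx=3,fy=3,interpolation=cv2.INTER_CUBIC))
E
```

```text
panel (array([ 0.5249, -0.2777]), array([0.0998, 0.1599]), -0.4146) 7109 0.003999043655360468
handle (array([ 0.5254, -0.2768]), array([0.0122, 0.0552]), -0.4142) 372 0.04378275082268987 [ 0.52520271 -0.27629564]
case (array([0.5822, 0.1707]), array([0.1462, 0.206 ]), 0.0295) 7861 0.08645476074288055
fast (array([0.5805, 0.2217]), array([0.01  , 0.0317]), 1.4201) 175 0.10593170142397035 [0.58038396 0.22180352 0.10586045]
```

View pics/c1.png

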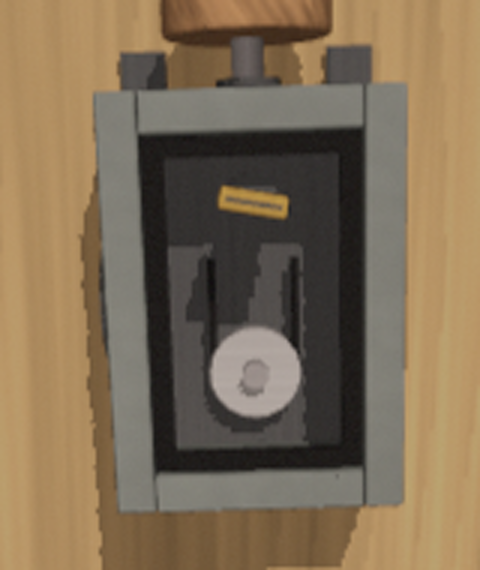

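The close view confirms the fit: the case yaw is 0.03 and the fastener is about 1.39 rad positive of aligned (wing at crop pixel 253,203). Now I turn it.

```bash
cat > t.py <<'E'
from h import *
fx,fy=0.5806,0.2217;y0,y1=1.42,0.0295
def pick():
    for k in(0,np.pi,-np.pi):
        q=arm.solve_ik([fx,fy,.09],down(y0+k));q2=arm.solve_ik([fx,fy,.09],down(y1+k))
        if q is not None and q2 is not None and abs(q[5]-q2[5])<2: return k
k=pick();print('k',k)
arm.set_gripper(0.29)
arm.move_pose([fx,fy,.16],down(y0+k))
arm.servo_line([fx,fy,.090],v=.08)
arm.set_gripper(0,force=12)
s=arm.get_state();print(s['finger_gap'],s['grasp_force'],s['ft_force'],s['torque'])
for y in np.linspace(y0,y1,8)[1:]:
    arm.move_pose([fx,fy,.090],down(y+k))
arm.hold(.2);s=arm.get_state();print(s['time_s'],s['ft_force'],s['torque'],s['position'])
arm.set_gripper(.29)
arm.servo_line([fx,fy,.16],v=.1)
arm.move_pose([fx,fy-.05,.32],down(y1+k));arm.hold(.2)
cal=imaging.calibration('wrist');im,d=imaging.camera('wrist');save(im,'after.png')
C=cloud(cal,d,np.ones(d.shape,bool))
F=C[(C[:,2]>.099)&(C[:,2]<.115)&(abs(C[:,1]-fy)<.03)&(abs(C[:,0]-fx)<.03)];print('fast',rect(F[:,:2]),len(F),F.mean(0))
W=C[(C[:,2]>.083)&(C[:,2]<.094)&(abs(C[:,0]-.582)<.12)&(abs(C[:,1]-.17)<.112)];print('case',rect(W[:,:2]),len(W))
print(arm.get_state()['time_s'],arm.get_state()['joint_positions'])
E
python3 t.py
```

```text
k 0
0.10384650960890994 11.994232088327408 [-0.15620534 -1.64255167  1.71247662] [-0.36775095 -0.07739862  0.03990032]
11.1917 [-0.77358598 -2.67063786  5.84948302] [-0.69838485  0.09430628 -0.03320817] [0.58068556 0.2211325  0.09046477]
fast (array([0.5805, 0.2214]), array([0.008 , 0.0314]), 0.0303) 231 [0.58044173 0.22166466 0.10604491]
case (array([0.5821, 0.1711]), array([0.1463, 0.2038]), 0.0322) 9765
13.4917 [1.73317567e-01 2.87107355e-01 1.21797553e+00 1.03208297e-04
 1.64048351e+00 1.43258254e-01]
```

The fastener is aligned: 0.030 against a case yaw of 0.030–0.032. Next I grasp and lift the panel, carry it above the mouth and check it there.

```bash
cat > p.py <<'E'
from h import *
px,py,yp=.5252,-.2770,-.4144; yc=.0305; mx,my=.5821,.1708
arm.set_gripper(.6)
arm.move_pose([px,py,.12],down(yp))
arm.servo_line([px,py,.020],v=.08)
arm.set_gripper(0,force=50)
s=arm.get_state();print(s['time_s'],s['finger_gap'],s['grasp_force'],s['ft_force'],s['position'])
arm.servo_line([px,py,.17],v=.08)
arm.hold(.3);s=arm.get_state();print(s['ft_force'],s['torque'],s['finger_gap'])
arm.move_pose([.54,-.05,.20],down((yp+yc)/2))
arm.move_pose([mx,my,.155],down(yc));arm.hold(.5)
cal=imaging.calibration('wrist');im,d=imaging.camera('wrist');save(im,'held.png');s=arm.get_state()
np.savez('held.npz',im=im,d=d,pos=s['position'],**cal);print(s['time_s'],s['position'],s['ft_force'])
C=cloud(cal,d,np.ones(d.shape,bool))
P=C[(C[:,2]>.128)&(C[:,2]<.152)&(abs(C[:,0]-mx)<.08)&(C[:,1]>my+.012)&(C[:,1]<my+.1)]
L=(P[:,:2]-np.array(s['position'])[:2])@np.array([[np.cos(yc),-np.sin(yc)],[np.sin(yc),np.cos(yc)]])
A=np.c_[L,np.ones(len(L))];print('plane',np.linalg.lstsq(A,P[:,2],rcond=None)[0],len(P))
print('rect world',rect(P[:,:2]),'tool ext',L.min(0),L.max(0))
E
python3 p.py
```

```text
18.0917 0.12216120910383439 49.99999701976776 [ 0.46239506 -0.53035385 -0.15910686] [ 0.52531751 -0.27707232  0.02001998]
[ 0.1583247   0.32257417 -2.62129381] [ 0.04057911 -0.06372014  0.00144239] 0.11922140731538018
22.8 [0.58212586 0.1705866  0.15511578] [ 0.25824831  0.20853308 -2.70201647]
plane [ 0.00045072 -0.00124304  0.13931433] 18127
rect world (array([0.5805, 0.2157]), array([0.0686, 0.1004]), -1.5411) tool ext [-0.05043866  0.01076924] [0.05000914 0.07934728]
```

View pics/held.png

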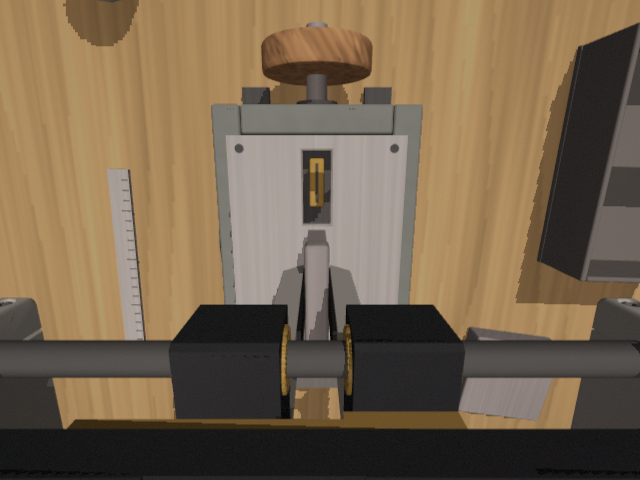

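The picture shows the slot around (317,187) framing the brass wing, with the panel square to the case and centred within 1 mm. I lower it and press, watching the force.

Run:
```python
from h import *
x,y=.5823,.1712
arm.servo_line([x,y,.112],v=.04)
z=.112
while z>.092:
    z-=.0015
    arm.servo_line([x,y,z],v=.02);arm.hold(.1);s=arm.get_state()
    print(round(z,4),np.round(s['position'],4),np.round(s['ft_force'],1),round(s['time_s'],1))
    if s['ft_force'][2]>18 or np.hypot(*s['ft_force'][:2])>12: break
arm.hold(.5);s=arm.get_state();print(np.round(s['ft_force'],1),s['finger_gap'],s['grasp_force'])
cal=imaging.calibration('wrist');im,d=imaging.camera('wrist');save(im,'press.png')
C=cloud(cal,d,np.ones(d.shape,bool));p=np.array(s['position'])
P=C[(C[:,2]>.070)&(C[:,2]<.0855)&(abs(C[:,0]-x)<.045)&(C[:,1]>y+.012)&(C[:,1]<y+.08)]
A=np.c_[P[:,:2]-p[:2],np.ones(len(P))];print('plane',np.linalg.lstsq(A,P[:,2],rcond=None)[0],len(P),np.median(P[:,2]))
W=C[(C[:,2]>.0855)&(C[:,2]<.094)&(abs(C[:,0]-.582)<.08)&(C[:,1]>y)&(C[:,1]<y+.105)];print('wall z',np.median(W[:,2]))
```

```text
0.1105 [0.5823 0.1712 0.1106] [ 0.1  1.1 -2.2] 24.4
0.109 [0.5823 0.1712 0.109 ] [-1.4 -0.2 -1.8] 24.7
0.1075 [0.5823 0.1712 0.1075] [ 0.2  1.3 -3.9] 25.1
0.106 [0.5823 0.1712 0.106 ] [ 0.3  0.2 -3.4] 25.4
0.1045 [0.5824 0.1712 0.1046] [-0.1 -0.5 -2.7] 25.8
0.103 [0.5825 0.1712 0.1033] [-0.3 -0.5 -0.4] 26.1
0.1015 [0.5825 0.1712 0.1019] [ 0.1 -0.2  3.1] 26.5
0.1 [0.5825 0.1712 0.1006] [-1.4  0.1  5.1] 26.8
0.0985 [0.5825 0.1712 0.0995] [-1.8 -0.4  7.8] 27.2
0.097 [0.5825 0.1712 0.0984] [-2.5 -1.1  9.4] 27.5
0.0955 [0.5825 0.1712 0.0974] [-3.2 -1.8 12.4] 27.9
0.094 [0.5826 0.1712 0.0969] [-4.9 -0.1 16. ] 28.2
0.0925 [0.5826 0.1713 0.0969] [-7.1 -1.5 23.1] 28.6
[-6.3 -1.6 23.4] 0.12269111550791224 50.008079409599304
plane [ 0.00087235 -0.00344635  0.08111407] 16143 0.0809824645154465
wall z 0.08701035930505244
```

View pics/press.png

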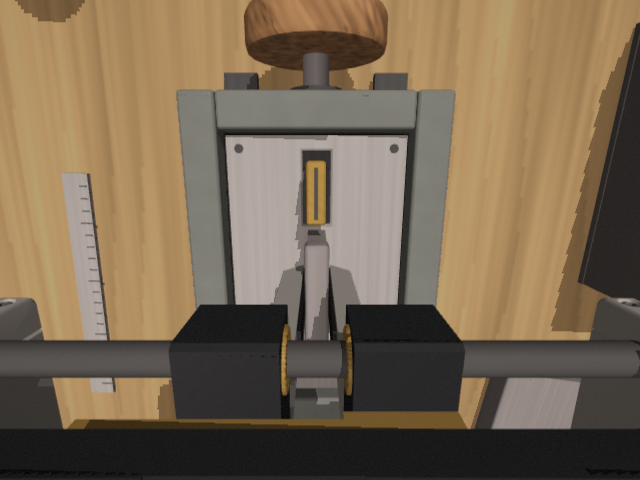

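The wing stands through the slot at about (317,193). The panel sits level 6 mm below the wall top, which matches the stop, and is held there with about 23 N.

```bash
python3 -c "
from rig import arm
print(arm.job_done(), arm.get_state()['ft_force'])"
```

```text
the job is handed in; nothing more can be done
the job is handed in; nothing more can be done
```

The job is handed in: the fastener lies lengthwise, and the panel is on the case with the fastener up through its slot, held down against the seat's stop with about 23 N; no verdict came back.

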